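Fetch the control vial from behind the reagent bottles

TASK

The short yellow-capped vial on the reagent station is hemmed in by the red, green and blue dropper bottles: first stand all three bottles in the steel tray, leaving the vial where it is meanwhile, then stand the vial in the middle of the scale's round pan. Once it is there, put the bottles back on the station, each standing centred on the pad of its own colour. Keep the vial and bottles upright throughout, and leave the white-capped bottle where it stands.

Things in the scene. Friction and masses are not known exactly. Their poses are not given: they have to be found in the camera images.
- bottle_red: loose dropper bottle with a red cap and pale red body, 40 g, 88 mm tall: a round body of 30 mm diameter up to 52 mm, tapering shoulder to 60 mm, cap collar of 25 mm diameter from 60 to 72 mm, narrow nozzle above. Origin at the centre of its underside, z up. It starts upright on one of the three pads, not necessarily its own
- bottle_green: loose dropper bottle with a green cap and pale green body, 40 g, 88 mm tall: a round body of 30 mm diameter up to 52 mm, tapering shoulder to 60 mm, cap collar of 25 mm diameter from 60 to 72 mm, narrow nozzle above. Origin at the centre of its underside, z up. It starts upright on one of the three pads, not necessarily its own
- bottle_blue: loose dropper bottle with a blue cap and pale blue body, 40 g, 88 mm tall: a round body of 30 mm diameter up to 52 mm, tapering shoulder to 60 mm, cap collar of 25 mm diameter from 60 to 72 mm, narrow nozzle above. Origin at the centre of its underside, z up. It starts upright on one of the three pads, not necessarily its own
- pad_red: fixed flat red disc of the reagent station, 46 mm diameter, 3 mm thick, on the station's white plate (135 x 165 mm, 6 mm thick, so the pad's top is 9 mm above the table). Origin at the centre of its underside, 6 mm above the table. The three pads lie on the left, right and robot side of the vial, 50 to 52 mm from its marked spot; which pad is where changes
- pad_green: fixed flat green disc of the reagent station, 46 mm diameter, 3 mm thick, on the station's white plate (135 x 165 mm, 6 mm thick, so the pad's top is 9 mm above the table). Origin at the centre of its underside, 6 mm above the table. The three pads lie on the left, right and robot side of the vial, 50 to 52 mm from its marked spot; which pad is where changes
- pad_blue: fixed flat blue disc of the reagent station, 46 mm diameter, 3 mm thick, on the station's white plate (135 x 165 mm, 6 mm thick, so the pad's top is 9 mm above the table). Origin at the centre of its underside, 6 mm above the table. The three pads lie on the left, right and robot side of the vial, 50 to 52 mm from its marked spot; which pad is where changes
- vial: loose short vial, dark red with a yellow cap, 25 g, 34 mm tall, round: 24 mm diameter up to 22 mm, then the yellow cap, 25 mm in diameter, to the top. Origin at the centre of its underside, z up. It starts upright on the station's 6 mm plate, hemmed in by the three taller bottles
- tray: fixed open steel tray, the side area, 220 mm (its x) by 150 mm (its y), rim 18 mm high, walls and floor 4 mm thick (its floor is 4 mm above the table). Origin at the centre of its underside, z up. Steel forceps, fixed, lie along its +y side (y from 48 to 66 mm, up to 11 mm high, x from -73 to 63 mm); the rest of the floor is free. Tray and scale stand on either side of the station and may swap sides
- pan (a point): centre of the top of the round steel pan, 68 mm diameter, of a small grey bench scale (fixed, 150 x 120 mm, housing 34 mm high); this point is 40 mm above the table, the highest part of the scale
- bottle_white: loose dropper bottle with a white cap, same shape and size as the others, standing on the table just beyond the station, about 100 mm behind the vial; it is not part of the job and stays where it is. Origin at the centre of its underside

How it is judged:
By the outcome, as a careful person would: the job done as asked, in the order asked, and still so for the second after the job is handed in, with the robot touching nothing.
It also fails if it takes over 138 s, if anything falls off the work surface, if the arm or the gripper's body presses on something with over 40 N, if the wrist force passes 120 N, or if a joint passes its speed limit or range.

ROBOT

A 7-joint arm with a two-finger parallel gripper is mounted at the origin on the work surface. World frame = base frame: x ahead of the robot, y to its left, z up, the work surface at z = 0. Lengths are in m, angles in rad, forces in N, time in s.
With the tool pointing down it reaches from about 0.425 to 0.925 m from the base axis. Payload 6.8 kg.
Tool frame: the origin (TCP) lies between the finger pads; the fingertips stand r.tcp_to_tips ahead of it and the grasp point (between the pads) lies 3 mm ahead of it (r.tcp_to_tips is the distance from the TCP to the fingertips, in m); z points along the fingers, y is the line along which they close (so a half turn about z gives the same grasp; the last joint's range is limited). The gripper opens to 85 mm and grips with 20 to 120 N. Pads are 22 mm wide; open, the fingers measure 114 mm over their backs; the gripper's body (76 mm by 85 mm) begins 54 mm behind the grasp point. The pads swing forward as they close: fully open they stand 13 mm farther back than shut.
Start: joints at [1.231, 0.477, 0.022, 1.555, -0.011, 1.109, -0.083], TCP at [0.155, -0.657, 0.253] pointing down, gripper open.
Joint ranges: [-2.96, 2.96], [-0.34, 2.1], [-1.41, 1.46], [0.24, 2.44], [-1.37, 4.51], [0.17, 1.92], [-2.96, 2.96]. Speed limits (rad/s): [2.39, 2.39, 3.14, 3.14, 3.14, 3.14, 3.14].

INTERFACE

Orientations are given as a rotation vector (axis times angle).
In Python, from bench import r gives the robot as it stands. The module is installed in compiled form; this text tells all that it offers.
- The arm moves only by the tool step_arm, never from a script. Its argument "moves" is a list of rows, each an object of numbers: "rx", "ry", "rz": the turn, a rotation vector about the tool's x, y, z in degrees; "dx", "dy", "dz": the shift along the tool's x, y, z in mm; "gripper": the opening, from -1 (shut) to 1 (fully open). In form: [{"rx": .., "ry": .., "rz": .., "dx": .., "dy": .., "dz": .., "gripper": ..}, ...]. A call has 1 to 20 rows; each row shifts and turns the commanded pose from where the row before left it, along the tool's axes as they then stand; what a row does not reach is not made up. A row lasts 1/8 s, in which the tool goes at most 62.5 mm and 10.7 degrees, less where a joint would pass 70% of its speed; a pose out of reach is approached as far as the arm can. A call is refused whole if a number of a shift passes 62.5 or a number of a turn 10.7, either way. A call with a gripper value outside its range is refused whole. The fingers move at their own pace and stop on an object; "grip_force" is the grip in N (left out, the last holds). Time passes only in rows, so rows that do not move let the fingers close. It gives the time, the measured TCP pose, the force, the opening and the grip force at its end, in the units of the state.
- r.get_obs(): the state, without advancing time (a new reading comes with each control period).
- r.grab_frame(name): name is "side" or "top" or "wrist"; returns the picture (480x640x3 uint8, blue, green, red); there is no depth.
- r.camera_info(name): a dict with "mtx" (3x3 intrinsics, pixels), "D" ([k1, k2, p1, p2, k3] as OpenCV has them; the pictures are not rectified), "rvec" (rotation vector, rad) and "tvec" (3), from world to camera coordinates, as OpenCV has them. Camera axes: x right, y down, z forward; pixel columns grow to the right and rows downward; lengths in m; the calibration is good to about 2 mm. A picture is of the moment at which its call begins: read the wrist's pose just before it. camera_info takes no time and is no camera call; for the wrist camera it gives the pose at the moment of the call.
- r.hand_in(): hands the job in; it is judged then, once.
The state is a dict: "clock": time; "joints": joint angles; "qvel": joint speeds; "tau": joint torques, N m; "tcp_pos": TCP position; "orientation": TCP orientation; "contact_force": force on the tool from outside, world axes, zero at the start; "moment": the same for the moment, N m; "grip_width": finger opening in m; "gripper_force": force on a finger pad.
Only numpy, scipy, OpenCV 4.12 (cv2) and the standard library are available. Lean on these libraries where they do the work, as an engineer would, in place of code of your own. Each camera call takes 0.05 s, during which the arm holds its last target. There are 200 camera calls.

## Working session

There is one attempt and no reset: what is moved stays moved. The work goes in short steps, Python scripts to look and compute and a tool call to move; the robot and the scene stay as the last step left them, time stands still between calls to the robot, and variables do not carry over. Pictures are saved under pics/ and viewed, at most 14 in all, crops included, and the job is handed in when it is done.

Besides the shell and the picture viewer there is one more tool, called after "Request:" as name([rows], argument=value, ...), one row to a line, values as JSON. step_arm: Moves the arm, as the interface text tells. Its arguments: {"type":"object","properties":{"moves":{"type":"array","items":{"type":"object","properties":{"rx":{"type":"number"},"ry":{"type":"number"},"rz":{"type":"number"},"dx":{"type":"number"},"dy":{"type":"number"},"dz":{"type":"number"},"gripper":{"type":"number"}}}},"grip_force":{"type":"number"}},"required":["moves"]}

```bash
mkdir -p pics
python3 - <<'E'
from bench import r
import cv2
o=r.get_obs();print(o['tcp_pos'],o['orientation'],r.tcp_to_tips,o['clock'],o['grip_width'])
for n in("top","side"):
    cv2.imwrite(f"pics/{n}0.png",r.grab_frame(n)); c=r.camera_info(n);print(n,c)
E
```

```text
[ 0.15491137 -0.65638825  0.25229071] [-3.11865875e+00 -3.63120493e-01  6.20482382e-04] 0.022 0.0 0.08517065287633697
top {'mtx': array([[615.16604107,   0.        , 314.64342316],
       [  0.        , 615.16604107, 239.9600429 ],
       [  0.        ,   0.        ,   1.        ]]), 'D': array([-0.15346248,  0.        ,  0.        ,  0.        ,  0.        ]), 'rvec': array([ 1.96372276, -2.23909594,  0.24804165]), 'tvec': array([0.06231352, 0.58769977, 1.26553183])}
side {'mtx': array([[440.64666094,   0.        , 320.97047232],
       [  0.        , 440.64666094, 244.16187083],
       [  0.        ,   0.        ,   1.        ]]), 'D': array([-0.02586099,  0.        ,  0.        ,  0.        ,  0.        ]), 'rvec': array([ 0.63039847, -2.49694368,  1.3127431 ]), 'tvec': array([0.5025678 , 0.19680219, 0.63778568])}
```

View pics/top0.png

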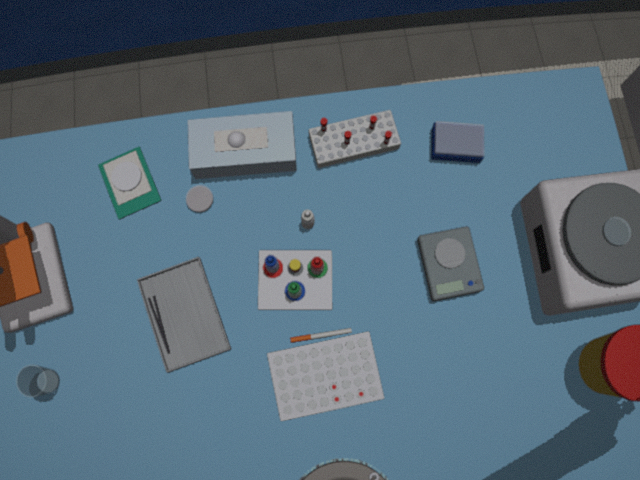

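View pics/side0.png

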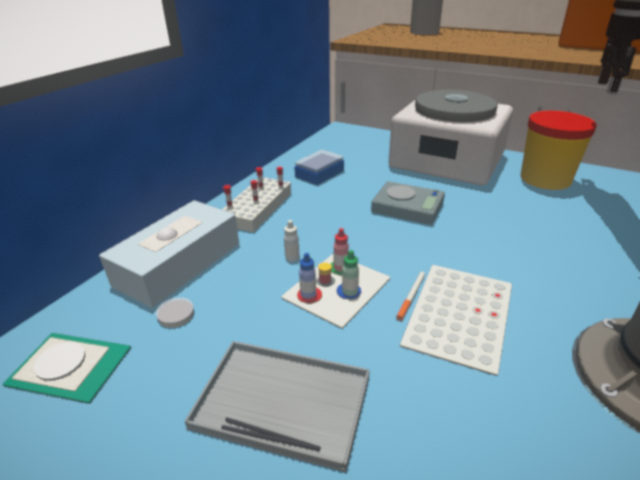

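The top view shows the tray on the left (forceps on its left side) and the scale on the right. Blue bottle (271,261) stands on the red pad (left), red bottle (317,263) on the green pad (right), and green bottle (295,290) on the blue pad (robot side). The vial is at (295,266). The side view confirms this.

```bash
cat > h.py <<'E'
from bench import r
import numpy as np, cv2
from scipy.spatial.transform import Rotation as R
def ray(c,px,z):
    "pixels (N,2) onto plane height z, c=camera_info"
    px=np.asarray(px,float).reshape(-1,1,2)
    n=cv2.undistortPoints(px,c["mtx"],c["D"]).reshape(-1,2)
    Rm=cv2.Rodrigues(c["rvec"])[0]; o=-Rm.T@np.ravel(c["tvec"])
    d=np.c_[n,np.ones(len(n))]@Rm
    return (o+d*((z-o[2])/d[:,2])[:,None])
def proj(c,P): return cv2.projectPoints(np.asarray(P,float).reshape(-1,3),c["rvec"],c["tvec"],c["mtx"],c["D"])[0].reshape(-1,2)
def totool(P):
    "displacement mm in tool axes from TCP to world P"
    o=r.get_obs(); return (R.from_rotvec(o["orientation"]).inv().apply(np.asarray(P)-o["tcp_pos"])*1000).round(1)
def look(n):
    c=r.camera_info(n); return c,r.grab_frame(n)
E
python3 - <<'E'
from h import *
np.set_printoptions(precision=3,suppress=True)
c=r.camera_info("top")
for nm,p,z in [("blue",(271,258),.09),("red",(317,260),.09),("green",(294,287),.09),("vial",(295,265),.04),("white",(307,212),.08),("pan",(451,253),.04),("plate",[(259,251),(333,251),(332,310),(258,309)],.006),("tray",[(138,279),(201,259),(230,348),(168,370)],.018),("forc",[(150,297),(168,352)],.01),("scale",[(418,238),(469,228),(483,291),(432,300)],.034)]:
    print(nm,ray(c,p,z)[:,:2].tolist())
o=r.get_obs();print(R.from_rotvec(o["orientation"]).as_matrix())
print(r.camera_info("wrist"))
E
```

```text
blue [[0.5587869364465985, 0.08227850879047316]]
red [[0.5418022211013178, -0.013641391409857602]]
green [[0.4910087581591772, 0.04160484838953081]]
vial [[0.5467518127898016, 0.034435369757416553]]
white [[0.6516126801737585, -0.006235154382605808]]
pan [[0.527966216162125, -0.3109834022013917]]
plate [[0.5957991411194894, 0.1117445437939051], [0.5739014545162071, -0.05413679116697247], [0.4419238084975903, -0.03380359167236496], [0.46535760887946553, 0.12861514669284924]]
tray [[0.5647357924682574, 0.38945539765712434], [0.5919263063986586, 0.2426541400660157], [0.38673711542151684, 0.19803584649208716], [0.3555278299668237, 0.3385404483725688]]
forc [[0.52199653305447, 0.3671700869753875], [0.39506218728895676, 0.3368541828868458]]
scale [[0.5725219340715673, -0.244739466183868], [0.5801313772815021, -0.3635103009057702], [0.43524102526583386, -0.3684593118565921], [0.4312300430202364, -0.252397291653029]]
[[ 0.973  0.23  -0.   ]
 [ 0.23  -0.973  0.002]
 [-0.    -0.002 -1.   ]]
{'mtx': array([[344.851,   0.   , 316.126],
       [  0.   , 344.851, 236.195],
       [  0.   ,   0.   ,   1.   ]]), 'D': array([-0.062,  0.   ,  0.   ,  0.   ,  0.   ]), 'rvec': array([-2.256,  1.784,  0.291]), 'tvec': array([-0.675, -0.04 ,  0.381])}
```

Run:
```python
from h import *
np.set_printoptions(precision=3,suppress=True)
c=r.camera_info("wrist");Rm=cv2.Rodrigues(c["rvec"])[0];o=-Rm.T@c["tvec"]
print(totool(o), R.from_rotvec(r.get_obs()["orientation"]).as_matrix().T@Rm.T)
print(totool([.50,.04,.35]), r.get_obs()["clock"])
t=r.camera_info("top");print(ray(t,[(590,355),(630,365),(525,190),(550,310)],.15))
```

```text
[  82.5    0.6 -120.2] [[ 0.    -0.949 -0.316]
 [ 1.     0.    -0.   ]
 [ 0.    -0.316  0.949]]
[ 495.8 -598.7  -96.7] 0.1
[[ 0.263 -0.532  0.15 ]
 [ 0.229 -0.614  0.15 ]
 [ 0.621 -0.466  0.15 ]
 [ 0.365 -0.466  0.15 ]]
```

Request:
step_arm([
  {"dz":-50},
  {"dz":-45},
  {"dx":40,"dy":-45},
  {"dx":40,"dy":-45},
  {"dx":40,"dy":-45},
  {"dx":40,"dy":-45},
  {"dx":40,"dy":-45},
  {"dx":40,"dy":-45},
  {"dx":40,"dy":-45},
  {"dx":40,"dy":-45},
  {"dx":40,"dy":-45},
  {"dx":40,"dy":-45},
  {"dx":40,"dy":-45},
  {"dx":40,"dy":-45},
  {"dx":40,"dy":-45},
])

```text
invalid input at $.moves[0]: expected keys rx, ry, rz, dx, dy, dz, gripper
```

Request:
step_arm([
  {"rz":-10,"dz":14},
  {"rz":-10,"dz":14},
  {"rz":-10,"dz":14},
  {"rz":-10,"dz":14},
  {"rz":-10,"dz":14},
  {"rz":-10,"dz":14},
  {"rz":-9.3,"dz":14},
  {"rz":0},
  {"rz":0},
])

```text
invalid input at $.moves[0]: expected keys rx, ry, rz, dx, dy, dz, gripper
```

Run:
```python
from h import *
o=r.get_obs();print(o["tcp_pos"],o["clock"],o["joints"],o["contact_force"])
c,f=look("wrist");cv2.imwrite("pics/w1.png",f);np.save("w1.npy",c)
```

```text
[ 0.15494318 -0.65646143  0.25241716] 0.1 [ 1.2308923   0.47771125  0.02235267  1.55637645 -0.01151001  1.10926674
 -0.08310302] [-0.1304478   0.23343983  0.22001273]
```

View pics/w1.png

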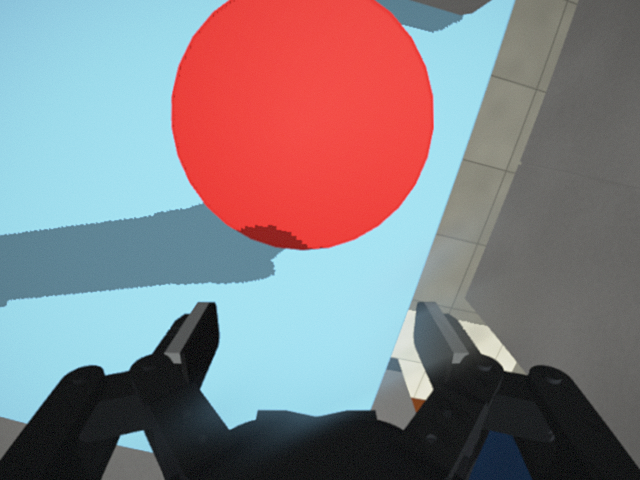

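The moves were refused because every row needs all seven keys. The picture only shows the bin lid ahead of the gripper, so I'll rise before crossing.

Request:
step_arm([
  {"dx":0,"dy":0,"dz":-50,"rx":0,"ry":0,"rz":0,"gripper":1},
  {"dx":0,"dy":0,"dz":-45,"rx":0,"ry":0,"rz":0,"gripper":1},
  {"dx":40,"dy":-45,"dz":0,"rx":0,"ry":0,"rz":0,"gripper":1},
  {"dx":40,"dy":-45,"dz":0,"rx":0,"ry":0,"rz":0,"gripper":1},
  {"dx":40,"dy":-45,"dz":0,"rx":0,"ry":0,"rz":0,"gripper":1},
  {"dx":40,"dy":-45,"dz":0,"rx":0,"ry":0,"rz":0,"gripper":1},
  {"dx":40,"dy":-45,"dz":0,"rx":0,"ry":0,"rz":0,"gripper":1},
  {"dx":40,"dy":-45,"dz":0,"rx":0,"ry":0,"rz":0,"gripper":1},
  {"dx":40,"dy":-45,"dz":0,"rx":0,"ry":0,"rz":0,"gripper":1},
  {"dx":40,"dy":-45,"dz":0,"rx":0,"ry":0,"rz":0,"gripper":1},
  {"dx":40,"dy":-45,"dz":0,"rx":0,"ry":0,"rz":0,"gripper":1},
  {"dx":40,"dy":-45,"dz":0,"rx":0,"ry":0,"rz":0,"gripper":1},
  {"dx":40,"dy":-45,"dz":0,"rx":0,"ry":0,"rz":0,"gripper":1},
  {"dx":40,"dy":-45,"dz":0,"rx":0,"ry":0,"rz":0,"gripper":1},
  {"dx":40,"dy":-45,"dz":0,"rx":0,"ry":0,"rz":0,"gripper":1},
])

```text
clock: 2.02
tcp_pos: [0.5273, 0.0333, 0.3483]
orientation: [3.12, 0.362, 0.0]
contact_force: [0.2, -0.9, -0.0]
grip_width: 0.0851
gripper_force: 0.0
```

Request:
step_arm([
  {"dx":0,"dy":0,"dz":14,"rx":0,"ry":0,"rz":-10,"gripper":1},
  {"dx":0,"dy":0,"dz":14,"rx":0,"ry":0,"rz":-10,"gripper":1},
  {"dx":0,"dy":0,"dz":14,"rx":0,"ry":0,"rz":-10,"gripper":1},
  {"dx":0,"dy":0,"dz":14,"rx":0,"ry":0,"rz":-10,"gripper":1},
  {"dx":0,"dy":0,"dz":14,"rx":0,"ry":0,"rz":-10,"gripper":1},
  {"dx":0,"dy":0,"dz":14,"rx":0,"ry":0,"rz":-10,"gripper":1},
  {"dx":0,"dy":0,"dz":14,"rx":0,"ry":0,"rz":-9.3,"gripper":1},
  {"dx":0,"dy":0,"dz":0,"rx":0,"ry":0,"rz":0,"gripper":1},
])

```text
clock: 3.02
tcp_pos: [0.526, 0.0315, 0.2492]
orientation: [-2.361, -2.07, 0.003]
contact_force: [0.5, -0.3, -0.2]
grip_width: 0.0853
gripper_force: 0.0
```

Run:
```python
from h import *
o=r.get_obs();print(o["tcp_pos"],o["clock"],o["joints"],o["contact_force"],R.from_rotvec(o["orientation"]).as_matrix())
c,f=look("wrist");cv2.imwrite("pics/w2.png",f);np.save("w2.npy",c)
```

```text
[0.52596169 0.03146187 0.2491883 ] 3.025 [ 0.43713773  0.32638147 -0.74311384  1.8718441   0.25296105  1.04222932
 -0.54030523] [ 0.45287806 -0.27462608 -0.19158834] [[ 1.30716926e-01  9.91416246e-01 -2.62919484e-03]
 [ 9.91419703e-01 -1.30717100e-01  1.06272136e-04]
 [-2.38320804e-04 -2.62052713e-03 -9.99996538e-01]]
```

View pics/w2.png

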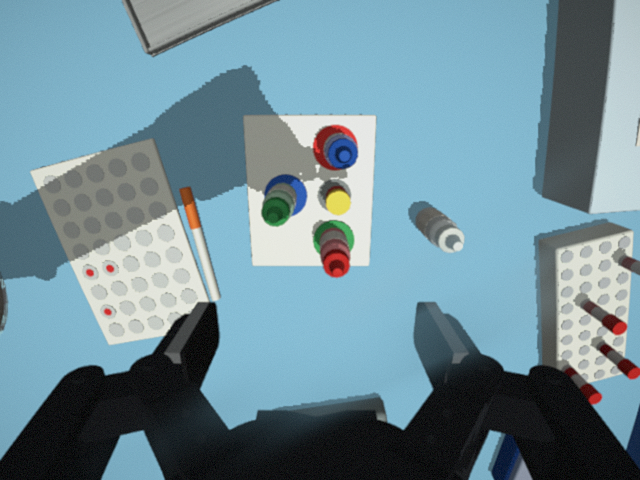

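The wrist view shows the blue cap at (342,153), green at (275,212), red at (336,265) and the vial cap at (339,201). I'll measure the caps with colour masks, and leave the pads until they are clear.

Run:
```python
from h import *
np.set_printoptions(precision=4,suppress=True)
c=np.load("w2.npy",allow_pickle=True).item();f=cv2.imread("pics/w2.png")
hsv=cv2.cvtColor(f,cv2.COLOR_BGR2HSV)
for p in [(342,153),(344,156),(290,185),(275,212),(336,265),(325,135),(335,240),(339,201)]: print(p,hsv[p[1],p[0]],f[p[1],p[0]])
# nozzle/collar: sat>150 blobs
H,S,V=cv2.split(hsv)
m={"blue":(H>100)&(H<130),"green":(H>55)&(H<90),"red":(H<8)|(H>172),"vial":(H>20)&(H<35)}
for k,mm in m.items():
    mm=(mm&(S>140)).astype(np.uint8); mm[:100]=0;mm[290:]=0;mm[:,:235]=0;mm[:,380:]=0
    n,l,st,ce=cv2.connectedComponentsWithStats(mm)
    print(k,[(st[i].tolist(),ce[i].round(1).tolist()) for i in range(1,n) if st[i][4]>40])
cv2.imwrite("pics/w2c.png",cv2.resize(f[100:290,230:400],None,fx=3,fy=3,interpolation=cv2.INTER_CUBIC))
```

```text
(342, 153) [109 185 182] [182  97  50]
(344, 156) [110 183 181] [181  96  51]
(290, 185) [108 136 122] [122  84  57]
(275, 212) [ 69 168  70] [38 70 24]
(336, 265) [  1 193  91] [22 24 91]
(325, 135) [  0 200 121] [ 26  26 121]
(335, 240) [179 105  92] [55 54 92]
(339, 201) [ 28 155 230] [ 90 219 230]
blue [([328, 139, 29, 29, 669], [342.2, 153.1]), ([265, 175, 41, 40, 495], [291.2, 189.1])]
green [([263, 198, 26, 27, 556], [275.5, 211.1]), ([314, 221, 39, 31, 335], [332.7, 231.7])]
red [([314, 125, 42, 45, 553], [327.2, 142.8]), ([323, 249, 26, 28, 576], [335.8, 262.6])]
vial [([326, 189, 24, 26, 467], [337.4, 201.3])]
```

View pics/w2c.png

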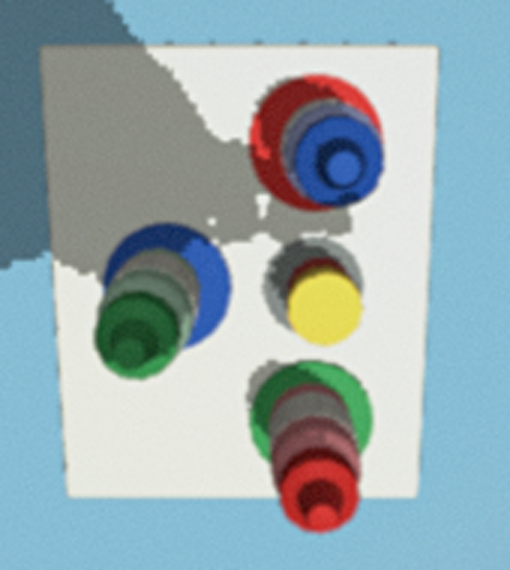

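The crop gives collar centres of about blue (343.3,153.3), green (275.7,211.7) and red (337,264.7), with the vial cap at (338.3,202.7). The vial sits in a grey ring that marks its spot.

Run:
```python
from h import *
np.set_printoptions(precision=4,suppress=True)
c=np.load("w2.npy",allow_pickle=True).item()
D={"blue":((343,153.3),.081),"green":((275.6,211.6),.081),"red":((337,264.7),.081),"vial":((338.3,202.7),.04),
"padred":((335.3,147.3),.009),"padgreen":((333.7,240),.009),"padblue":((286,195.3),.009),
"plate":([(243.5,115),(376,115),(369,265.5),(252.7,265.5)],.006)}
for k,(p,z) in D.items():
    P=ray(c,p,z); print(k,P[:,:2].tolist(), [totool(q)[:2].tolist() for q in P])
```

```text
blue [[0.5560732752694383, 0.08465978885863076]] [[56.5, 22.5]]
green [[0.49318069289337785, 0.043268084693624864]] [[7.1, -34.3]]
red [[0.5401220723094036, -0.012907069136896612]] [[-42.4, 19.6]]
vial [[0.5489865207943864, 0.03437763828596542]] [[5.7, 22.2]]
padred [[0.5534310309009154, 0.08485576355565275]] [[56.3, 19.9]]
padgreen [[0.5403011603889256, -0.014134540486526292]] [[-43.6, 20.1]]
padblue [[0.4958855929869135, 0.04229272420601793]] [[6.5, -31.4]]
plate [[0.4659138611339721, 0.1284506027252986], [0.5977135984963184, 0.11098213798008966], [0.5768837924902237, -0.05113116715433119], [0.4447390911379605, -0.03388365522106507]] [[87.9, -72.6], [88.1, 60.4], [-75.4, 61.2], [-75.8, -72.0]]
```

Request:
step_arm([
  {"dx":28,"dy":11,"dz":20,"rx":0,"ry":0,"rz":0,"gripper":1},
  {"dx":28,"dy":11,"dz":20,"rx":0,"ry":0,"rz":0,"gripper":1},
  {"dx":0,"dy":0,"dz":50,"rx":0,"ry":0,"rz":0,"gripper":1},
  {"dx":0,"dy":0,"dz":50,"rx":0,"ry":0,"rz":0,"gripper":1},
  {"dx":0,"dy":0,"dz":35,"rx":0,"ry":0,"rz":0,"gripper":1},
  {"dx":0,"dy":0,"dz":20,"rx":0,"ry":0,"rz":0,"gripper":1},
  {"dx":0,"dy":0,"dz":0,"rx":0,"ry":0,"rz":0,"gripper":1},
], grip_force=25)

```text
clock: 3.95
tcp_pos: [0.5557, 0.0845, 0.0549]
orientation: [-2.361, -2.071, 0.002]
contact_force: [0.0, -0.1, -0.0]
grip_width: 0.085
gripper_force: 0.0
```

Run:
```python
from h import *
print(totool([.5560,.0847,.054]),totool([.5534,.0849,.054]))
```

```text
[0.3 0.3 0.9] [ 0.1 -2.3  0.9]
```

Request:
step_arm([
  {"dx":0,"dy":0,"dz":0,"rx":0,"ry":0,"rz":0,"gripper":-1},
  {"dx":0,"dy":0,"dz":0,"rx":0,"ry":0,"rz":0,"gripper":-1},
  {"dx":0,"dy":0,"dz":0,"rx":0,"ry":0,"rz":0,"gripper":-1},
  {"dx":0,"dy":0,"dz":0,"rx":0,"ry":0,"rz":0,"gripper":-1},
  {"dx":0,"dy":0,"dz":0,"rx":0,"ry":0,"rz":0,"gripper":-1},
  {"dx":0,"dy":0,"dz":0,"rx":0,"ry":0,"rz":0,"gripper":-1},
], grip_force=25)

```text
clock: 4.7
tcp_pos: [0.5564, 0.0846, 0.0562]
orientation: [2.36, 2.072, 0.001]
contact_force: [-2.0, -1.4, 7.4]
grip_width: 0.0288
gripper_force: 27.3
```

Request:
step_arm([
  {"dx":0,"dy":0,"dz":-20,"rx":0,"ry":0,"rz":0,"gripper":-1},
  {"dx":0,"dy":0,"dz":-50,"rx":0,"ry":0,"rz":0,"gripper":-1},
  {"dx":40,"dy":-8,"dz":0,"rx":0,"ry":0,"rz":0,"gripper":-1},
  {"dx":50,"dy":-10,"dz":0,"rx":0,"ry":0,"rz":0,"gripper":-1},
  {"dx":50,"dy":-10,"dz":0,"rx":0,"ry":0,"rz":0,"gripper":-1},
  {"dx":44,"dy":-9,"dz":0,"rx":0,"ry":0,"rz":0,"gripper":-1},
  {"dx":20,"dy":-4,"dz":0,"rx":0,"ry":0,"rz":0,"gripper":-1},
  {"dx":0,"dy":0,"dz":45,"rx":0,"ry":0,"rz":0,"gripper":-1},
  {"dx":0,"dy":0,"dz":20,"rx":0,"ry":0,"rz":0,"gripper":-1},
  {"dx":0,"dy":0,"dz":0,"rx":0,"ry":0,"rz":0,"gripper":-1},
])

```text
clock: 5.95
tcp_pos: [0.541, 0.2903, 0.059]
orientation: [-2.362, -2.071, 0.006]
contact_force: [-0.2, -0.1, -0.6]
grip_width: 0.0291
gripper_force: 26.7
```

Run:
```python
from h import *
f=r.grab_frame("wrist");s=r.grab_frame("side")
cv2.imwrite("pics/w3.png",np.hstack([cv2.resize(f,(400,300)),cv2.resize(s[200:470,150:510],(400,300))]))
```

```text
(no output)
```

View pics/w3.png

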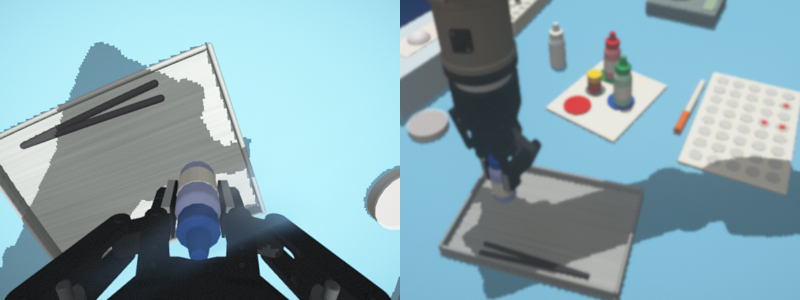

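The bottle hangs upright over free tray floor, clear of the forceps. I'll lower it and release.

Request:
step_arm([
  {"dx":0,"dy":0,"dz":4,"rx":0,"ry":0,"rz":0,"gripper":-1},
  {"dx":0,"dy":0,"dz":3,"rx":0,"ry":0,"rz":0,"gripper":-1},
  {"dx":0,"dy":0,"dz":0,"rx":0,"ry":0,"rz":0,"gripper":-1},
])

```text
clock: 6.42
tcp_pos: [0.5415, 0.292, 0.0534]
orientation: [2.361, 2.073, -0.0]
contact_force: [-0.2, 1.2, -0.1]
grip_width: 0.0287
gripper_force: 26.7
```

Request:
step_arm([
  {"dx":0,"dy":0,"dz":2,"rx":0,"ry":0,"rz":0,"gripper":-1},
  {"dx":0,"dy":0,"dz":0,"rx":0,"ry":0,"rz":0,"gripper":-1},
])

```text
clock: 6.68
tcp_pos: [0.5416, 0.2922, 0.0513]
orientation: [2.36, 2.073, 0.0]
contact_force: [-0.3, 0.2, 0.1]
grip_width: 0.0289
gripper_force: 26.7
```

Request:
step_arm([
  {"dx":0,"dy":0,"dz":0,"rx":0,"ry":0,"rz":0,"gripper":0.3},
  {"dx":0,"dy":0,"dz":0,"rx":0,"ry":0,"rz":0,"gripper":0.3},
  {"dx":0,"dy":0,"dz":0,"rx":0,"ry":0,"rz":0,"gripper":0.3},
  {"dx":0,"dy":0,"dz":-20,"rx":0,"ry":0,"rz":0,"gripper":0.3},
  {"dx":0,"dy":0,"dz":-50,"rx":0,"ry":0,"rz":0,"gripper":0.3},
  {"dx":0,"dy":0,"dz":-50,"rx":0,"ry":0,"rz":0,"gripper":0.6},
  {"dx":-50,"dy":6,"dz":0,"rx":0,"ry":0,"rz":0,"gripper":0.6},
  {"dx":-60,"dy":8,"dz":0,"rx":0,"ry":0,"rz":0,"gripper":0.6},
  {"dx":-60,"dy":8,"dz":0,"rx":0,"ry":0,"rz":0,"gripper":0.6},
  {"dx":-60,"dy":8,"dz":0,"rx":0,"ry":0,"rz":0,"gripper":0.6},
  {"dx":-52,"dy":6,"dz":0,"rx":0,"ry":0,"rz":0,"gripper":0.6},
  {"dx":-20,"dy":2,"dz":0,"rx":0,"ry":0,"rz":0,"gripper":0.6},
  {"dx":0,"dy":0,"dz":20,"rx":0,"ry":0,"rz":0,"gripper":0.6},
  {"dx":0,"dy":0,"dz":0,"rx":0,"ry":0,"rz":0,"gripper":0.6},
])

```text
clock: 8.43
tcp_pos: [0.539, -0.0109, 0.1501]
orientation: [-2.357, -2.074, 0.002]
contact_force: [0.3, 0.9, -0.2]
grip_width: 0.0685
gripper_force: 0.0
```

Run:
```python
from h import *
print(totool([.5401,-.0129,.054]),r.get_obs()["contact_force"])
```

```text
[-1.8  1.6 96.1] [ 0.28315068  0.87180987 -0.16095735]
```

Request:
step_arm([
  {"dx":-1,"dy":1.5,"dz":50,"rx":0,"ry":0,"rz":0,"gripper":0.6},
  {"dx":0,"dy":0,"dz":30,"rx":0,"ry":0,"rz":0,"gripper":0.6},
  {"dx":0,"dy":0,"dz":15,"rx":0,"ry":0,"rz":0,"gripper":0.6},
  {"dx":0,"dy":0,"dz":0,"rx":0,"ry":0,"rz":0,"gripper":0.6},
  {"dx":0,"dy":0,"dz":0,"rx":0,"ry":0,"rz":0,"gripper":-1},
  {"dx":0,"dy":0,"dz":0,"rx":0,"ry":0,"rz":0,"gripper":-1},
  {"dx":0,"dy":0,"dz":0,"rx":0,"ry":0,"rz":0,"gripper":-1},
  {"dx":0,"dy":0,"dz":0,"rx":0,"ry":0,"rz":0,"gripper":-1},
  {"dx":0,"dy":0,"dz":0,"rx":0,"ry":0,"rz":0,"gripper":-1},
])

```text
clock: 9.55
tcp_pos: [0.5423, -0.0134, 0.0574]
orientation: [2.36, 2.072, 0.002]
contact_force: [-0.7, 0.1, 6.9]
grip_width: 0.0294
gripper_force: 25.7
```

Request:
step_arm([
  {"dx":0,"dy":0,"dz":-20,"rx":0,"ry":0,"rz":0,"gripper":-1},
  {"dx":0,"dy":0,"dz":-50,"rx":0,"ry":0,"rz":0,"gripper":-1},
  {"dx":0,"dy":0,"dz":-45,"rx":0,"ry":0,"rz":0,"gripper":-1},
  {"dx":40,"dy":-14,"dz":0,"rx":0,"ry":0,"rz":0,"gripper":-1},
  {"dx":54,"dy":-20,"dz":0,"rx":0,"ry":0,"rz":0,"gripper":-1},
  {"dx":54,"dy":-20,"dz":0,"rx":0,"ry":0,"rz":0,"gripper":-1},
  {"dx":54,"dy":-20,"dz":0,"rx":0,"ry":0,"rz":0,"gripper":-1},
  {"dx":54,"dy":-20,"dz":0,"rx":0,"ry":0,"rz":0,"gripper":-1},
  {"dx":23,"dy":-7,"dz":0,"rx":0,"ry":0,"rz":0,"gripper":-1},
  {"dx":0,"dy":0,"dz":50,"rx":0,"ry":0,"rz":0,"gripper":-1},
  {"dx":0,"dy":0,"dz":45,"rx":0,"ry":0,"rz":0,"gripper":-1},
  {"dx":0,"dy":0,"dz":15,"rx":0,"ry":0,"rz":0,"gripper":-1},
  {"dx":0,"dy":0,"dz":0,"rx":0,"ry":0,"rz":0,"gripper":-1},
  {"dx":0,"dy":0,"dz":0,"rx":0,"ry":0,"rz":0,"gripper":-1},
])

```text
clock: 11.3
tcp_pos: [0.4786, 0.2771, 0.0632]
orientation: [2.361, 2.072, 0.005]
contact_force: [0.1, -0.0, 0.0]
grip_width: 0.0292
gripper_force: 25.3
```

Request:
step_arm([
  {"dx":0,"dy":0,"dz":8,"rx":0,"ry":0,"rz":0,"gripper":-1},
  {"dx":0,"dy":0,"dz":2.5,"rx":0,"ry":0,"rz":0,"gripper":-1},
  {"dx":0,"dy":0,"dz":0,"rx":0,"ry":0,"rz":0,"gripper":-1},
  {"dx":0,"dy":0,"dz":0,"rx":0,"ry":0,"rz":0,"gripper":-1},
])

```text
clock: 11.8
tcp_pos: [0.4772, 0.2768, 0.0517]
orientation: [2.36, 2.073, 0.001]
contact_force: [-2.0, -0.6, 7.9]
grip_width: 0.029
gripper_force: 24.2
```

Request:
step_arm([
  {"dx":0,"dy":0,"dz":0,"rx":0,"ry":0,"rz":0,"gripper":0.3},
  {"dx":0,"dy":0,"dz":0,"rx":0,"ry":0,"rz":0,"gripper":0.3},
  {"dx":0,"dy":0,"dz":0,"rx":0,"ry":0,"rz":0,"gripper":0.3},
  {"dx":0,"dy":0,"dz":-20,"rx":0,"ry":0,"rz":0,"gripper":0.3},
  {"dx":0,"dy":0,"dz":-50,"rx":0,"ry":0,"rz":0,"gripper":0.3},
  {"dx":0,"dy":0,"dz":-50,"rx":0,"ry":0,"rz":0,"gripper":0.3},
  {"dx":-50,"dy":10,"dz":0,"rx":0,"ry":0,"rz":0,"gripper":0.3},
  {"dx":-60,"dy":12,"dz":0,"rx":0,"ry":0,"rz":0,"gripper":0.3},
  {"dx":-60,"dy":12,"dz":0,"rx":0,"ry":0,"rz":0,"gripper":0.3},
  {"dx":-60,"dy":11,"dz":0,"rx":0,"ry":0,"rz":0,"gripper":0.3},
  {"dx":0,"dy":0,"dz":0,"rx":0,"ry":0,"rz":10,"gripper":0.3},
  {"dx":0,"dy":0,"dz":0,"rx":0,"ry":0,"rz":10,"gripper":0.3},
  {"dx":0,"dy":0,"dz":0,"rx":0,"ry":0,"rz":10,"gripper":0.3},
  {"dx":0,"dy":0,"dz":0,"rx":0,"ry":0,"rz":10,"gripper":0.3},
  {"dx":0,"dy":0,"dz":0,"rx":0,"ry":0,"rz":10,"gripper":0.3},
  {"dx":0,"dy":0,"dz":0,"rx":0,"ry":0,"rz":10,"gripper":0.3},
  {"dx":0,"dy":0,"dz":0,"rx":0,"ry":0,"rz":0,"gripper":0.3},
  {"dx":0,"dy":0,"dz":0,"rx":0,"ry":0,"rz":0,"gripper":0.3},
])

```text
clock: 14.05
tcp_pos: [0.4925, 0.0426, 0.1714]
orientation: [3.08, 0.621, 0.001]
contact_force: [0.4, -0.5, 0.4]
grip_width: 0.0555
gripper_force: 0.0
```

Run:
```python
from h import *
o=r.get_obs();print(totool([.4932,.0433,.054]),o["joints"],R.from_rotvec(o["orientation"]).as_matrix())
c,f=look("wrist");cv2.imwrite("pics/w4.png",f);np.save("w4.npy",c)
```

```text
[  0.9  -0.4 117.4] [ 0.22772944  0.33083829 -0.52083345  2.0316299   0.2205455   0.83187645
 -1.59218876] [[ 9.21943373e-01  3.87323986e-01  7.39771007e-04]
 [ 3.87323999e-01 -9.21943655e-01  1.32071853e-04]
 [ 7.33181782e-04  1.64768295e-04 -9.99999718e-01]]
```

View pics/w4.png

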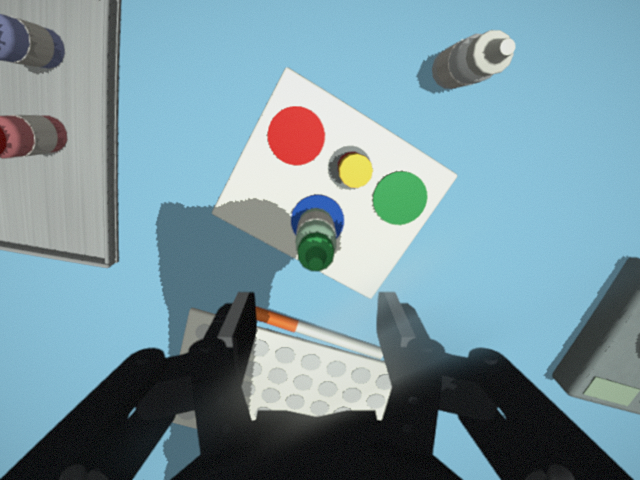

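Blue and red stand in the tray, and the vial is untouched. The red pad (296,135) and green pad (400,197) are clear, and the green cap at (316,250) lies midway between the fingers.

```bash
cat >> h.py <<'E'
def blob(f,lo,hi,smin,near,v=50):
    "centroid of the hue blob nearest a pixel"
    H,S,V=cv2.split(cv2.cvtColor(f,cv2.COLOR_BGR2HSV))
    h=((H>=lo)&(H<=hi)) if lo<hi else ((H>=lo)|(H<=hi))
    n,l,st,ce=cv2.connectedComponentsWithStats((h&(S>smin)&(V>v)).astype(np.uint8))
    i=min((i for i in range(1,n) if st[i][4]>60),key=lambda i:np.hypot(*(ce[i]-near)))
    return ce[i],st[i]
E
python3 - <<'E'
from h import *
c=np.load("w4.npy",allow_pickle=True).item();f=cv2.imread("pics/w4.png")
for k,a,z in [("padred",(172,8,140,(296,135)),.009),("padgreen",(55,90,120,(400,197)),.009),("vial",(20,35,120,(356,171)),.04),("greencap",(55,90,120,(316,250)),.081)]:
    p,s=blob(f,*a);print(k,p,s,ray(c,p,z))
E
```

```text
padred [295.65964091 135.29469165] [ 268  107   56   58 2562] [[0.55331783 0.0848971  0.009     ]]
padgreen [399.49930588 197.545118  ] [ 373  172   54   52 2161] [[ 0.54045524 -0.01371584  0.009     ]]
vial [354.79287305 169.9610245 ] [338 153  34  35 898] [[0.54903838 0.03512758 0.04      ]]
greencap [315.3029722  251.43528284] [ 298  233   36   38 1043] [[0.49419862 0.04307839 0.081     ]]
```

Request:
step_arm([
  {"dx":0.5,"dy":0,"dz":50,"rx":0,"ry":0,"rz":0,"gripper":0.3},
  {"dx":0,"dy":0,"dz":45,"rx":0,"ry":0,"rz":0,"gripper":0.3},
  {"dx":0,"dy":0,"dz":21,"rx":0,"ry":0,"rz":0,"gripper":0.3},
  {"dx":0,"dy":0,"dz":0,"rx":0,"ry":0,"rz":0,"gripper":0.3},
  {"dx":0,"dy":0,"dz":0,"rx":0,"ry":0,"rz":0,"gripper":-1},
  {"dx":0,"dy":0,"dz":0,"rx":0,"ry":0,"rz":0,"gripper":-1},
  {"dx":0,"dy":0,"dz":0,"rx":0,"ry":0,"rz":0,"gripper":-1},
  {"dx":0,"dy":0,"dz":0,"rx":0,"ry":0,"rz":0,"gripper":-1},
])

```text
clock: 15.1
tcp_pos: [0.4938, 0.0428, 0.056]
orientation: [3.08, 0.615, 0.004]
contact_force: [-1.0, 0.3, 7.9]
grip_width: 0.0292
gripper_force: 25.2
```

Request:
step_arm([
  {"dx":0,"dy":0,"dz":-20,"rx":0,"ry":0,"rz":0,"gripper":-1},
  {"dx":0,"dy":0,"dz":-50,"rx":0,"ry":0,"rz":0,"gripper":-1},
  {"dx":2,"dy":-40,"dz":0,"rx":0,"ry":0,"rz":0,"gripper":-1},
  {"dx":2,"dy":-54,"dz":0,"rx":0,"ry":0,"rz":0,"gripper":-1},
  {"dx":2,"dy":-54,"dz":0,"rx":0,"ry":0,"rz":0,"gripper":-1},
  {"dx":2,"dy":-54,"dz":0,"rx":0,"ry":0,"rz":0,"gripper":-1},
  {"dx":2,"dy":-33,"dz":0,"rx":0,"ry":0,"rz":0,"gripper":-1},
  {"dx":0,"dy":0,"dz":45,"rx":0,"ry":0,"rz":0,"gripper":-1},
  {"dx":0,"dy":0,"dz":20,"rx":0,"ry":0,"rz":0,"gripper":-1},
  {"dx":0,"dy":0,"dz":0,"rx":0,"ry":0,"rz":0,"gripper":-1},
  {"dx":0,"dy":0,"dz":0,"rx":0,"ry":0,"rz":0,"gripper":-1},
])

```text
clock: 16.48
tcp_pos: [0.4124, 0.2637, 0.0607]
orientation: [-3.08, -0.615, -0.002]
contact_force: [0.1, -0.1, -1.2]
grip_width: 0.0294
gripper_force: 25.0
```

Request:
step_arm([
  {"dx":0,"dy":0,"dz":7,"rx":0,"ry":0,"rz":0,"gripper":-1},
  {"dx":0,"dy":0,"dz":2.5,"rx":0,"ry":0,"rz":0,"gripper":-1},
  {"dx":0,"dy":0,"dz":0,"rx":0,"ry":0,"rz":0,"gripper":-1},
  {"dx":0,"dy":0,"dz":0,"rx":0,"ry":0,"rz":0,"gripper":-1},
  {"dx":0,"dy":0,"dz":0,"rx":0,"ry":0,"rz":0,"gripper":0.3},
  {"dx":0,"dy":0,"dz":0,"rx":0,"ry":0,"rz":0,"gripper":0.3},
  {"dx":0,"dy":0,"dz":0,"rx":0,"ry":0,"rz":0,"gripper":0.3},
  {"dx":0,"dy":0,"dz":-20,"rx":0,"ry":0,"rz":0,"gripper":0.3},
  {"dx":0,"dy":0,"dz":-50,"rx":0,"ry":0,"rz":0,"gripper":0.3},
  {"dx":0,"dy":0,"dz":-50,"rx":0,"ry":0,"rz":0,"gripper":0.3},
  {"dx":6,"dy":44,"dz":0,"rx":0,"ry":0,"rz":0,"gripper":0.3},
  {"dx":8,"dy":55,"dz":0,"rx":0,"ry":0,"rz":0,"gripper":0.3},
  {"dx":8,"dy":55,"dz":0,"rx":0,"ry":0,"rz":0,"gripper":0.3},
  {"dx":8,"dy":55,"dz":0,"rx":0,"ry":0,"rz":0,"gripper":0.3},
  {"dx":7,"dy":45,"dz":0,"rx":0,"ry":0,"rz":0,"gripper":0.3},
  {"dx":1,"dy":10,"dz":10,"rx":0,"ry":0,"rz":0,"gripper":0.3},
  {"dx":0,"dy":0,"dz":0,"rx":0,"ry":0,"rz":0,"gripper":0.3},
  {"dx":0,"dy":0,"dz":0,"rx":0,"ry":0,"rz":0,"gripper":0.3},
])

```text
clock: 18.73
tcp_pos: [0.5475, 0.0361, 0.1603]
orientation: [-3.079, -0.619, 0.001]
contact_force: [-0.4, -0.5, -0.1]
grip_width: 0.0552
gripper_force: 0.0
```

Run:
```python
from h import *
o=r.get_obs();print(totool([.549,.0350,.033]))
c,f=look("wrist");cv2.imwrite("pics/w5.png",f);np.save("w5.npy",c)
p,s=blob(f,20,35,120,(320,230));print(p,s,totool(ray(c,p,.04)[0]))
```

```text
[  1.    1.7 127.3]
[318.19659091 236.01590909] [302 219  33  34 880] [  2.2   2.2 120.5]
```

View pics/w5.png

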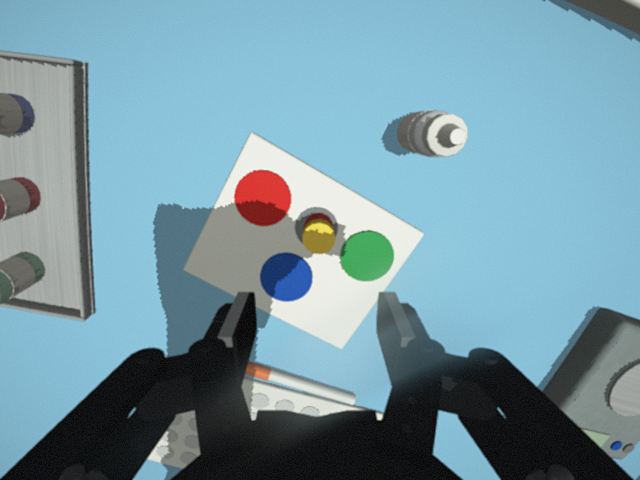

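All three bottles stand in the tray and all pads are clear. Now the vial.

Run:
```python
from h import *
c=np.load("w5.npy",allow_pickle=True).item();f=cv2.imread("pics/w5.png")
for k,a in [("padblue",(100,130,140,(286,277))),("padred",(172,8,140,(263,197))),("padgreen",(55,90,120,(367,256)))]:
    p,s=blob(f,*a);print(k,s,ray(c,p,.009))
```

```text
padblue [ 261  254   51   47 1886] [[0.49610146 0.04221537 0.009     ]]
padred [ 235  171   56   54 2394] [[0.55375448 0.0847813  0.009     ]]
padgreen [ 341  231   52   49 1983] [[ 0.54092613 -0.01355783  0.009     ]]
```

Request:
step_arm([
  {"dx":1.5,"dy":2,"dz":50,"rx":0,"ry":0,"rz":0,"gripper":0.3},
  {"dx":0,"dy":0,"dz":50,"rx":0,"ry":0,"rz":0,"gripper":0.3},
  {"dx":0,"dy":0,"dz":26,"rx":0,"ry":0,"rz":0,"gripper":0.3},
  {"dx":0,"dy":0,"dz":0,"rx":0,"ry":0,"rz":0,"gripper":0.3},
  {"dx":0,"dy":0,"dz":0,"rx":0,"ry":0,"rz":0,"gripper":-1},
  {"dx":0,"dy":0,"dz":0,"rx":0,"ry":0,"rz":0,"gripper":-1},
  {"dx":0,"dy":0,"dz":0,"rx":0,"ry":0,"rz":0,"gripper":-1},
  {"dx":0,"dy":0,"dz":0,"rx":0,"ry":0,"rz":0,"gripper":-1},
  {"dx":0,"dy":0,"dz":0,"rx":0,"ry":0,"rz":0,"gripper":-1},
])

```text
clock: 19.9
tcp_pos: [0.5516, 0.0335, 0.0359]
orientation: [-3.081, -0.615, -0.005]
contact_force: [-1.8, 1.3, 6.9]
grip_width: 0.0238
gripper_force: 24.7
```

Request:
step_arm([
  {"dx":0,"dy":0,"dz":-20,"rx":0,"ry":0,"rz":0,"gripper":-1},
  {"dx":0,"dy":0,"dz":-50,"rx":0,"ry":0,"rz":0,"gripper":-1},
  {"dx":0,"dy":0,"dz":-50,"rx":0,"ry":0,"rz":0,"gripper":-1},
  {"dx":-22,"dy":44,"dz":0,"rx":0,"ry":0,"rz":0,"gripper":-1},
  {"dx":-27,"dy":54,"dz":0,"rx":0,"ry":0,"rz":0,"gripper":-1},
  {"dx":-27,"dy":54,"dz":0,"rx":0,"ry":0,"rz":0,"gripper":-1},
  {"dx":-27,"dy":54,"dz":0,"rx":0,"ry":0,"rz":0,"gripper":-1},
  {"dx":-27,"dy":54,"dz":0,"rx":0,"ry":0,"rz":0,"gripper":-1},
  {"dx":-25,"dy":48,"dz":0,"rx":0,"ry":0,"rz":0,"gripper":-1},
  {"dx":0,"dy":0,"dz":0,"rx":0,"ry":0,"rz":0,"gripper":-1},
  {"dx":0,"dy":0,"dz":0,"rx":0,"ry":0,"rz":0,"gripper":-1},
])

```text
clock: 21.28
tcp_pos: [0.5256, -0.3104, 0.1552]
orientation: [-3.081, -0.615, -0.001]
contact_force: [-0.0, 0.3, 0.5]
grip_width: 0.0238
gripper_force: 24.6
```

Run:
```python
from h import *
c,f=look("wrist");cv2.imwrite("pics/w6.png",f);np.save("w6.npy",c)
p,s=blob(f,20,35,120,(320,330));o=r.get_obs();print(p,s)
print("vialtop",ray(c,p,o["tcp_pos"][2]-.0299+.034),o["tcp_pos"])
```

```text
[312.75022957 333.16574839] [ 286  305   60   63 2178]
vialtop [[ 0.52847396 -0.30859355  0.15917791]] [ 0.52593889 -0.30944773  0.15507791]
```

View pics/w6.png

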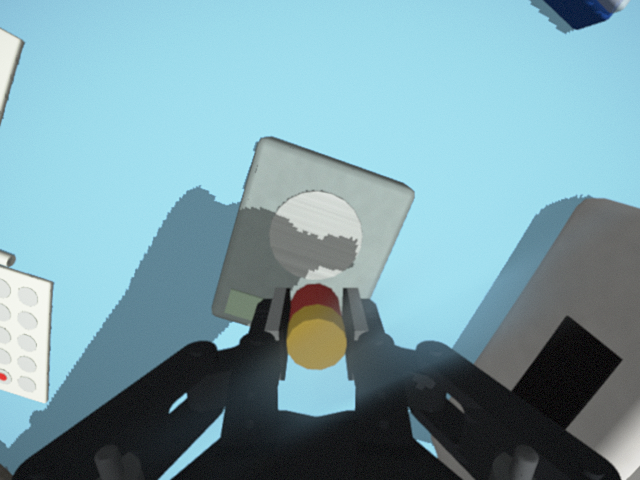

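The vial is upright in the grip, with its cap disc centre near (316,340). The pan circle spans x 270–362 and y 190–281, so its centre is about (316,235).

Run:
```python
from h import *
c=np.load("w6.npy",allow_pickle=True).item();f=cv2.imread("pics/w6.png")
H,S,V=cv2.split(cv2.cvtColor(f,cv2.COLOR_BGR2HSV))
e=ray(c,[(270,235),(362,235),(316,190),(316,281.5)],.04);print(e[:,:2],e[:,:2].mean(0))
P=ray(c,(316,235.5),.04)[0];V_=ray(c,(316,340),.159)[0];print(P,V_,"pan-tcp",totool(P),"vial-tcp",totool(V_))
t=r.camera_info("top");print(ray(t,(451,253),.04))
```

```text
[[ 0.51770002 -0.27855455]
 [ 0.54311481 -0.33966318]
 [ 0.5605625  -0.29657462]
 [ 0.49637532 -0.32325691]] [ 0.52943816 -0.30951232]
[ 0.53005756 -0.30925548  0.04      ] [ 0.52590497 -0.31104795  0.159     ] pan-tcp [  3.8   1.5 115.1] vial-tcp [-0.6  1.5 -3.9]
[[ 0.52796622 -0.3109834   0.04      ]]
```

Request:
step_arm([
  {"dx":4,"dy":0.5,"dz":40,"rx":0,"ry":0,"rz":0,"gripper":-1},
  {"dx":0,"dy":0,"dz":30,"rx":0,"ry":0,"rz":0,"gripper":-1},
  {"dx":0,"dy":0,"dz":11,"rx":0,"ry":0,"rz":0,"gripper":-1},
  {"dx":0,"dy":0,"dz":0,"rx":0,"ry":0,"rz":0,"gripper":-1},
  {"dx":0,"dy":0,"dz":0,"rx":0,"ry":0,"rz":0,"gripper":-1},
])

```text
clock: 21.95
tcp_pos: [0.5305, -0.3098, 0.0747]
orientation: [3.079, 0.616, 0.003]
contact_force: [0.5, 0.4, -0.3]
grip_width: 0.0238
gripper_force: 24.7
```

Request:
step_arm([
  {"dx":0,"dy":0,"dz":2.5,"rx":0,"ry":0,"rz":0,"gripper":-1},
  {"dx":0,"dy":0,"dz":2,"rx":0,"ry":0,"rz":0,"gripper":-1},
  {"dx":0,"dy":0,"dz":0,"rx":0,"ry":0,"rz":0,"gripper":-1},
  {"dx":0,"dy":0,"dz":0,"rx":0,"ry":0,"rz":0,"gripper":-1},
])

```text
clock: 22.45
tcp_pos: [0.53, -0.3101, 0.0699]
orientation: [3.08, 0.615, 0.001]
contact_force: [-0.7, 0.3, 6.4]
grip_width: 0.0236
gripper_force: 25.0
```

Request:
step_arm([
  {"dx":0,"dy":0,"dz":0,"rx":0,"ry":0,"rz":0,"gripper":0},
  {"dx":0,"dy":0,"dz":0,"rx":0,"ry":0,"rz":0,"gripper":0.3},
  {"dx":0,"dy":0,"dz":0,"rx":0,"ry":0,"rz":0,"gripper":0.3},
  {"dx":0,"dy":0,"dz":-20,"rx":0,"ry":0,"rz":0,"gripper":0.3},
  {"dx":0,"dy":0,"dz":-50,"rx":0,"ry":0,"rz":0,"gripper":0.3},
  {"dx":0,"dy":0,"dz":-50,"rx":0,"ry":0,"rz":0,"gripper":0.3},
  {"dx":0,"dy":0,"dz":0,"rx":0,"ry":0,"rz":0,"gripper":0.3},
  {"dx":0,"dy":0,"dz":0,"rx":0,"ry":0,"rz":0,"gripper":0.3},
])

```text
clock: 23.45
tcp_pos: [0.5293, -0.3099, 0.1895]
orientation: [3.08, 0.615, 0.001]
contact_force: [-0.0, 0.3, -0.3]
grip_width: 0.0557
gripper_force: 0.0
```

Run:
```python
from h import *
c,f=look("wrist");cv2.imwrite("pics/w7.png",f[120:420,120:520]);np.save("w7.npy",c)
p,s=blob(f,20,35,120,(320,230));print(p,s,ray(c,p,.074))
```

```text
[315.58616905 241.09001098] [300 224  33  35 911] [[ 0.52958516 -0.31024017  0.074     ]]
```

View pics/w7.png

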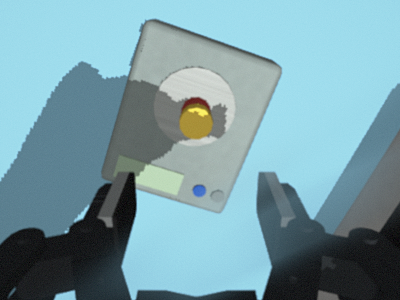

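Request:
step_arm([
  {"dx":14,"dy":-44,"dz":0,"rx":0,"ry":0,"rz":0,"gripper":0.3},
  {"dx":18,"dy":-56,"dz":0,"rx":0,"ry":0,"rz":0,"gripper":0.3},
  {"dx":18,"dy":-56,"dz":0,"rx":0,"ry":0,"rz":0,"gripper":0.3},
  {"dx":18,"dy":-56,"dz":0,"rx":0,"ry":0,"rz":0,"gripper":0.3},
  {"dx":18,"dy":-56,"dz":0,"rx":0,"ry":0,"rz":0,"gripper":0.3},
  {"dx":18,"dy":-56,"dz":0,"rx":0,"ry":0,"rz":0,"gripper":0.3},
  {"dx":18,"dy":-56,"dz":0,"rx":0,"ry":0,"rz":0,"gripper":0.3},
  {"dx":18,"dy":-56,"dz":0,"rx":0,"ry":0,"rz":0,"gripper":0.3},
  {"dx":18,"dy":-56,"dz":0,"rx":0,"ry":0,"rz":0,"gripper":0.3},
  {"dx":18,"dy":-56,"dz":-10,"rx":0,"ry":0,"rz":0,"gripper":0.3},
  {"dx":4,"dy":-13,"dz":-10,"rx":0,"ry":0,"rz":-10,"gripper":0.3},
  {"dx":0,"dy":0,"dz":0,"rx":0,"ry":0,"rz":-10,"gripper":0.3},
  {"dx":0,"dy":0,"dz":0,"rx":0,"ry":0,"rz":-10,"gripper":0.3},
  {"dx":0,"dy":0,"dz":0,"rx":0,"ry":0,"rz":-10,"gripper":0.3},
  {"dx":0,"dy":0,"dz":0,"rx":0,"ry":0,"rz":-10,"gripper":0.3},
  {"dx":0,"dy":0,"dz":0,"rx":0,"ry":0,"rz":-10,"gripper":0.3},
  {"dx":0,"dy":0,"dz":0,"rx":0,"ry":0,"rz":0,"gripper":0.3},
  {"dx":0,"dy":0,"dz":0,"rx":0,"ry":0,"rz":0,"gripper":0.3},
])

```text
clock: 25.75
tcp_pos: [0.4799, 0.277, 0.2081]
orientation: [-2.364, -2.069, 0.002]
contact_force: [0.3, 0.0, 0.3]
grip_width: 0.0556
gripper_force: 0.0
```

Run:
```python
from h import *
c=np.load("w7.npy",allow_pickle=True).item();print("pan",ray(c,(315,226.5),.04))
c,f=look("wrist");cv2.imwrite("pics/w8.png",f);np.save("w8.npy",c)
o=r.get_obs();print(o["joints"],o["tcp_pos"],R.from_rotvec(o["orientation"]).as_matrix()[:,:2])
```

```text
pan [[ 0.53009561 -0.30948015  0.04      ]]
[ 0.02618922  0.45824275 -0.84909971  1.84908789  0.40105329  1.01609472
 -1.12088443] [0.48005025 0.27703161 0.20833547] [[ 1.31816879e-01  9.91273752e-01]
 [ 9.91273933e-01 -1.31817267e-01]
 [-5.48326119e-04 -7.45972406e-04]]
```

View pics/w8.png

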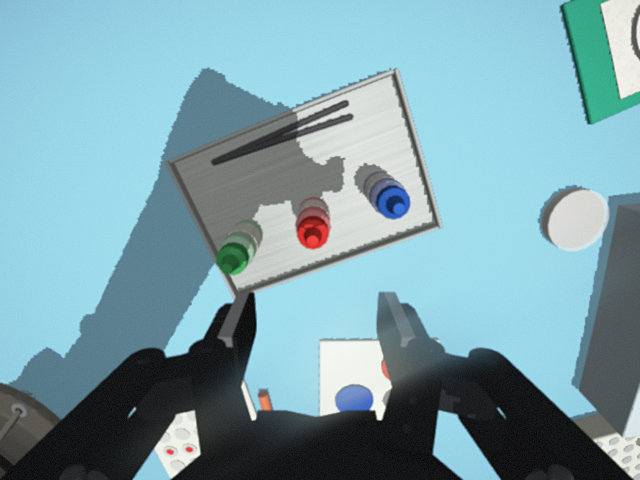

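All three bottles stand upright, with cap collars near blue (393,202), red (313,233) and green (234,257).

Run:
```python
from h import *
c=np.load("w8.npy",allow_pickle=True).item();f=cv2.imread("pics/w8.png")
for k,a in [("blue",(105,130,150,(393,202))),("red",(172,8,150,(313,233))),("green",(55,90,120,(234,257)))]:
    p,s=blob(f,*a);P=ray(c,p,.076)[0];print(k,p,s,P,totool([P[0],P[1],.051]))
```

```text
blue [392.66749073 201.69715698] [377 186  32  32 809] [0.54114292 0.29330394 0.076     ] [ 24.3  58.5 157.3]
red [312.40488432 231.81105398] [298 216  30  33 778] [0.47835988 0.27776861 0.076     ] [  0.6  -1.7 157.3]
green [232.09960159 258.22177955] [217 243  31  31 753] [0.41237299 0.26443324 0.076     ] [-21.3 -65.3 157.4]
```

Request:
step_arm([
  {"dx":23.5,"dy":55,"dz":0,"rx":0,"ry":0,"rz":0,"gripper":0.1},
  {"dx":0,"dy":3.8,"dz":40,"rx":0,"ry":0,"rz":0,"gripper":0.1},
  {"dx":0,"dy":0,"dz":50,"rx":0,"ry":0,"rz":0,"gripper":0.1},
  {"dx":0,"dy":0,"dz":45,"rx":0,"ry":0,"rz":0,"gripper":0.1},
  {"dx":0,"dy":0,"dz":22,"rx":0,"ry":0,"rz":0,"gripper":0.1},
  {"dx":0,"dy":0,"dz":0,"rx":0,"ry":0,"rz":0,"gripper":0.1},
  {"dx":0,"dy":0,"dz":0,"rx":0,"ry":0,"rz":0,"gripper":-1},
  {"dx":0,"dy":0,"dz":0,"rx":0,"ry":0,"rz":0,"gripper":-1},
  {"dx":0,"dy":0,"dz":0,"rx":0,"ry":0,"rz":0,"gripper":-1},
  {"dx":0,"dy":0,"dz":0,"rx":0,"ry":0,"rz":0,"gripper":-1},
  {"dx":0,"dy":0,"dz":0,"rx":0,"ry":0,"rz":0,"gripper":-1},
])

```text
clock: 27.18
tcp_pos: [0.5426, 0.2937, 0.0536]
orientation: [2.36, 2.072, 0.005]
contact_force: [0.3, 0.2, 6.0]
grip_width: 0.0288
gripper_force: 27.7
```

Request:
step_arm([
  {"dx":0,"dy":0,"dz":-20,"rx":0,"ry":0,"rz":0,"gripper":-1},
  {"dx":0,"dy":0,"dz":-45,"rx":0,"ry":0,"rz":0,"gripper":-1},
  {"dx":-40,"dy":-1,"dz":0,"rx":0,"ry":0,"rz":0,"gripper":-1},
  {"dx":-54,"dy":-3,"dz":0,"rx":0,"ry":0,"rz":0,"gripper":-1},
  {"dx":-54,"dy":-3,"dz":0,"rx":0,"ry":0,"rz":0,"gripper":-1},
  {"dx":-54,"dy":-3,"dz":0,"rx":0,"ry":0,"rz":0,"gripper":-1},
  {"dx":-53,"dy":-3,"dz":0,"rx":0,"ry":0,"rz":0,"gripper":-1},
  {"dx":0,"dy":0,"dz":35,"rx":0,"ry":0,"rz":0,"gripper":-1},
  {"dx":0,"dy":0,"dz":17,"rx":0,"ry":0,"rz":0,"gripper":-1},
  {"dx":0,"dy":0,"dz":0,"rx":0,"ry":0,"rz":0,"gripper":-1},
  {"dx":0,"dy":0,"dz":0,"rx":0,"ry":0,"rz":0,"gripper":-1},
])

```text
clock: 28.55
tcp_pos: [0.4964, 0.0432, 0.0657]
orientation: [2.358, 2.075, 0.002]
contact_force: [0.6, -0.4, 0.2]
grip_width: 0.029
gripper_force: 27.0
```

Run:
```python
from h import *
print(totool([.4960,.0423,.0588]))
```

```text
[-1.  -0.3  6.9]
```

Request:
step_arm([
  {"dx":-0.7,"dy":-0.3,"dz":4,"rx":0,"ry":0,"rz":0,"gripper":-1},
  {"dx":0,"dy":0,"dz":2.5,"rx":0,"ry":0,"rz":0,"gripper":-1},
  {"dx":0,"dy":0,"dz":0,"rx":0,"ry":0,"rz":0,"gripper":-1},
  {"dx":0,"dy":0,"dz":0,"rx":0,"ry":0,"rz":0,"gripper":-1},
])

```text
clock: 29.05
tcp_pos: [0.4956, 0.0413, 0.0586]
orientation: [2.36, 2.073, 0.001]
contact_force: [-0.8, 0.1, 3.8]
grip_width: 0.029
gripper_force: 27.4
```

Request:
step_arm([
  {"dx":0,"dy":0,"dz":0,"rx":0,"ry":0,"rz":0,"gripper":0.1},
  {"dx":0,"dy":0,"dz":0,"rx":0,"ry":0,"rz":0,"gripper":0.1},
  {"dx":0,"dy":0,"dz":0,"rx":0,"ry":0,"rz":0,"gripper":0.1},
  {"dx":0,"dy":0,"dz":-20,"rx":0,"ry":0,"rz":0,"gripper":0.1},
  {"dx":0,"dy":0,"dz":-50,"rx":0,"ry":0,"rz":0,"gripper":0.1},
  {"dx":0,"dy":0,"dz":-50,"rx":0,"ry":0,"rz":0,"gripper":0.1},
  {"dx":40,"dy":-8,"dz":0,"rx":0,"ry":0,"rz":0,"gripper":0.1},
  {"dx":55,"dy":-12,"dz":0,"rx":0,"ry":0,"rz":0,"gripper":0.1},
  {"dx":55,"dy":-12,"dz":0,"rx":0,"ry":0,"rz":0,"gripper":0.1},
  {"dx":55,"dy":-12,"dz":0,"rx":0,"ry":0,"rz":0,"gripper":0.1},
  {"dx":26,"dy":-5,"dz":10,"rx":0,"ry":0,"rz":0,"gripper":0.1},
  {"dx":0,"dy":0,"dz":0,"rx":0,"ry":0,"rz":0,"gripper":0.1},
  {"dx":0,"dy":0,"dz":0,"rx":0,"ry":0,"rz":0,"gripper":0.1},
])

```text
clock: 30.68
tcp_pos: [0.4769, 0.2754, 0.1689]
orientation: [2.361, 2.072, -0.0]
contact_force: [0.2, -0.7, -1.0]
grip_width: 0.0469
gripper_force: 0.0
```

Run:
```python
from h import *
print(totool([.4780,.2773,.051]))
```

```text
[  2.1   0.8 117.9]
```

Request:
step_arm([
  {"dx":2,"dy":0.8,"dz":50,"rx":0,"ry":0,"rz":0,"gripper":0.1},
  {"dx":0,"dy":0,"dz":45,"rx":0,"ry":0,"rz":0,"gripper":0.1},
  {"dx":0,"dy":0,"dz":22,"rx":0,"ry":0,"rz":0,"gripper":0.1},
  {"dx":0,"dy":0,"dz":0,"rx":0,"ry":0,"rz":0,"gripper":0.1},
  {"dx":0,"dy":0,"dz":0,"rx":0,"ry":0,"rz":0,"gripper":-1},
  {"dx":0,"dy":0,"dz":0,"rx":0,"ry":0,"rz":0,"gripper":-1},
  {"dx":0,"dy":0,"dz":0,"rx":0,"ry":0,"rz":0,"gripper":-1},
  {"dx":0,"dy":0,"dz":0,"rx":0,"ry":0,"rz":0,"gripper":-1},
  {"dx":0,"dy":0,"dz":0,"rx":0,"ry":0,"rz":0,"gripper":-1},
])

```text
clock: 31.8
tcp_pos: [0.4787, 0.2791, 0.0529]
orientation: [2.36, 2.072, 0.004]
contact_force: [1.1, -0.5, 7.7]
grip_width: 0.0293
gripper_force: 26.3
```

Request:
step_arm([
  {"dx":0,"dy":0,"dz":-20,"rx":0,"ry":0,"rz":0,"gripper":-1},
  {"dx":0,"dy":0,"dz":-45,"rx":0,"ry":0,"rz":0,"gripper":-1},
  {"dx":-36,"dy":20,"dz":0,"rx":0,"ry":0,"rz":0,"gripper":-1},
  {"dx":-45,"dy":25,"dz":0,"rx":0,"ry":0,"rz":0,"gripper":-1},
  {"dx":-45,"dy":25,"dz":0,"rx":0,"ry":0,"rz":0,"gripper":-1},
  {"dx":-36,"dy":20,"dz":0,"rx":0,"ry":0,"rz":0,"gripper":-1},
  {"dx":-19,"dy":10,"dz":0,"rx":0,"ry":0,"rz":0,"gripper":-1},
  {"dx":0,"dy":0,"dz":35,"rx":0,"ry":0,"rz":0,"gripper":-1},
  {"dx":0,"dy":0,"dz":17,"rx":0,"ry":0,"rz":0,"gripper":-1},
  {"dx":0,"dy":0,"dz":0,"rx":0,"ry":0,"rz":0,"gripper":-1},
  {"dx":0,"dy":0,"dz":0,"rx":0,"ry":0,"rz":0,"gripper":-1},
])

```text
clock: 33.17
tcp_pos: [0.5539, 0.0868, 0.0653]
orientation: [2.359, 2.074, 0.002]
contact_force: [0.3, -0.2, 0.1]
grip_width: 0.0293
gripper_force: 25.7
```

Run:
```python
from h import *
print(totool([.5536,.0860,.0579]))
```

```text
[-0.8 -0.2  7.4]
```

Request:
step_arm([
  {"dx":-0.5,"dy":-0.2,"dz":5,"rx":0,"ry":0,"rz":0,"gripper":-1},
  {"dx":0,"dy":0,"dz":2.2,"rx":0,"ry":0,"rz":0,"gripper":-1},
  {"dx":0,"dy":0,"dz":0,"rx":0,"ry":0,"rz":0,"gripper":-1},
  {"dx":0,"dy":0,"dz":0,"rx":0,"ry":0,"rz":0,"gripper":-1},
])

```text
clock: 33.67
tcp_pos: [0.5534, 0.0857, 0.0579]
orientation: [2.36, 2.073, 0.0]
contact_force: [-1.7, -0.7, 7.4]
grip_width: 0.029
gripper_force: 26.3
```

Request:
step_arm([
  {"dx":0,"dy":0,"dz":0,"rx":0,"ry":0,"rz":0,"gripper":0.1},
  {"dx":0,"dy":0,"dz":0,"rx":0,"ry":0,"rz":0,"gripper":0.1},
  {"dx":0,"dy":0,"dz":0,"rx":0,"ry":0,"rz":0,"gripper":0.1},
  {"dx":0,"dy":0,"dz":-20,"rx":0,"ry":0,"rz":0,"gripper":0.1},
  {"dx":0,"dy":0,"dz":-50,"rx":0,"ry":0,"rz":0,"gripper":0.1},
  {"dx":0,"dy":0,"dz":-50,"rx":0,"ry":0,"rz":0,"gripper":0.1},
  {"dx":30,"dy":-30,"dz":0,"rx":0,"ry":0,"rz":0,"gripper":0.1},
  {"dx":39,"dy":-40,"dz":0,"rx":0,"ry":0,"rz":0,"gripper":0.1},
  {"dx":39,"dy":-40,"dz":0,"rx":0,"ry":0,"rz":0,"gripper":0.1},
  {"dx":35,"dy":-36,"dz":0,"rx":0,"ry":0,"rz":0,"gripper":0.1},
  {"dx":15,"dy":-17,"dz":10,"rx":0,"ry":0,"rz":0,"gripper":0.1},
  {"dx":0,"dy":0,"dz":0,"rx":0,"ry":0,"rz":0,"gripper":0.1},
  {"dx":0,"dy":0,"dz":0,"rx":0,"ry":0,"rz":0,"gripper":0.1},
])

```text
clock: 35.3
tcp_pos: [0.4129, 0.2625, 0.1678]
orientation: [2.361, 2.071, 0.001]
contact_force: [-0.4, -0.3, -0.2]
grip_width: 0.0469
gripper_force: 0.0
```

Run:
```python
from h import *
print(totool([.4122,.2640,.051]))
```

```text
[  1.4  -1.  116.8]
```

Request:
step_arm([
  {"dx":0.5,"dy":-1,"dz":50,"rx":0,"ry":0,"rz":0,"gripper":0.1},
  {"dx":0,"dy":0,"dz":45,"rx":0,"ry":0,"rz":0,"gripper":0.1},
  {"dx":0,"dy":0,"dz":21,"rx":0,"ry":0,"rz":0,"gripper":0.1},
  {"dx":0,"dy":0,"dz":0,"rx":0,"ry":0,"rz":0,"gripper":0.1},
  {"dx":0,"dy":0,"dz":0,"rx":0,"ry":0,"rz":0,"gripper":-1},
  {"dx":0,"dy":0,"dz":0,"rx":0,"ry":0,"rz":0,"gripper":-1},
  {"dx":0,"dy":0,"dz":0,"rx":0,"ry":0,"rz":0,"gripper":-1},
  {"dx":0,"dy":0,"dz":0,"rx":0,"ry":0,"rz":0,"gripper":-1},
  {"dx":0,"dy":0,"dz":0,"rx":0,"ry":0,"rz":0,"gripper":-1},
])

```text
clock: 36.42
tcp_pos: [0.4119, 0.2642, 0.052]
orientation: [2.36, 2.072, 0.003]
contact_force: [0.7, -1.0, 7.9]
grip_width: 0.0291
gripper_force: 25.9
```

Request:
step_arm([
  {"dx":0,"dy":0,"dz":-20,"rx":0,"ry":0,"rz":0,"gripper":-1},
  {"dx":0,"dy":0,"dz":-50,"rx":0,"ry":0,"rz":0,"gripper":-1},
  {"dx":0,"dy":0,"dz":-55,"rx":0,"ry":0,"rz":0,"gripper":-1},
  {"dx":-34,"dy":22,"dz":0,"rx":0,"ry":0,"rz":0,"gripper":-1},
  {"dx":-46,"dy":29,"dz":0,"rx":0,"ry":0,"rz":0,"gripper":-1},
  {"dx":-46,"dy":29,"dz":0,"rx":0,"ry":0,"rz":0,"gripper":-1},
  {"dx":-46,"dy":29,"dz":0,"rx":0,"ry":0,"rz":0,"gripper":-1},
  {"dx":-46,"dy":29,"dz":0,"rx":0,"ry":0,"rz":0,"gripper":-1},
  {"dx":-40,"dy":26,"dz":0,"rx":0,"ry":0,"rz":0,"gripper":-1},
  {"dx":0,"dy":0,"dz":0,"rx":0,"ry":0,"rz":0,"gripper":-1},
  {"dx":0,"dy":0,"dz":0,"rx":0,"ry":0,"rz":0,"gripper":-1},
])

```text
clock: 37.8
tcp_pos: [0.5399, -0.0125, 0.1761]
orientation: [-2.36, -2.073, -0.0]
contact_force: [-0.8, -0.3, -0.8]
grip_width: 0.0291
gripper_force: 25.5
```

Run:
```python
from h import *
print(totool([.5405,-.0136,.0570]))
```

```text
[ -1.1   0.8 119.1]
```

Request:
step_arm([
  {"dx":-0.5,"dy":0.5,"dz":50,"rx":0,"ry":0,"rz":0,"gripper":-1},
  {"dx":0,"dy":0,"dz":45,"rx":0,"ry":0,"rz":0,"gripper":-1},
  {"dx":0,"dy":0,"dz":17,"rx":0,"ry":0,"rz":0,"gripper":-1},
  {"dx":0,"dy":0,"dz":0,"rx":0,"ry":0,"rz":0,"gripper":-1},
  {"dx":0,"dy":0,"dz":0,"rx":0,"ry":0,"rz":0,"gripper":-1},
])

```text
clock: 38.42
tcp_pos: [0.5419, -0.013, 0.0658]
orientation: [2.359, 2.073, 0.003]
contact_force: [1.1, -0.0, -1.1]
grip_width: 0.0288
gripper_force: 25.5
```

Run:
```python
from h import *
print(totool([.5405,-.0136,.0570]))
```

```text
[-0.8 -1.4  8.8]
```

Request:
step_arm([
  {"dx":-0.3,"dy":-1,"dz":5,"rx":0,"ry":0,"rz":0,"gripper":-1},
  {"dx":0,"dy":0,"dz":3,"rx":0,"ry":0,"rz":0,"gripper":-1},
  {"dx":0,"dy":0,"dz":0,"rx":0,"ry":0,"rz":0,"gripper":-1},
  {"dx":0,"dy":0,"dz":0,"rx":0,"ry":0,"rz":0,"gripper":-1},
])

```text
clock: 38.92
tcp_pos: [0.5399, -0.014, 0.0569]
orientation: [2.36, 2.072, -0.0]
contact_force: [-2.3, -0.4, 6.6]
grip_width: 0.0291
gripper_force: 25.2
```

Request:
step_arm([
  {"dx":0,"dy":0,"dz":0,"rx":0,"ry":0,"rz":0,"gripper":0.1},
  {"dx":0,"dy":0,"dz":0,"rx":0,"ry":0,"rz":0,"gripper":0.1},
  {"dx":0,"dy":0,"dz":0,"rx":0,"ry":0,"rz":0,"gripper":0.1},
  {"dx":0,"dy":0,"dz":-20,"rx":0,"ry":0,"rz":0,"gripper":0.1},
  {"dx":0,"dy":0,"dz":-50,"rx":0,"ry":0,"rz":0,"gripper":0.1},
  {"dx":0,"dy":0,"dz":-50,"rx":0,"ry":0,"rz":0,"gripper":0.1},
  {"dx":0,"dy":0,"dz":-50,"rx":0,"ry":0,"rz":0,"gripper":0.1},
  {"dx":-10,"dy":0,"dz":-20,"rx":0,"ry":0,"rz":0,"gripper":0.1},
  {"dx":0,"dy":0,"dz":0,"rx":0,"ry":0,"rz":0,"gripper":0.1},
  {"dx":0,"dy":0,"dz":0,"rx":0,"ry":0,"rz":0,"gripper":0.1},
])

```text
clock: 40.17
tcp_pos: [0.5379, -0.0237, 0.2457]
orientation: [-2.36, -2.073, 0.001]
contact_force: [-0.3, 0.2, -0.5]
grip_width: 0.047
gripper_force: 0.0
```

Run:
```python
from h import *
c,f=look("wrist");np.save("w9.npy",c);cv2.imwrite("pics/w9f.png",f)
u,v=proj(c,[.53,.036,.03])[0].astype(int);x,y=max(u-100,0),max(v-75,0);print(x,y)
s=r.grab_frame("side")[150:350,230:490]
cv2.imwrite("pics/w9.png",np.hstack([cv2.resize(f[y:y+150,x:x+200],(400,300)),cv2.resize(s,(400,300))]))
```

```text
198 72
```

View pics/w9.png

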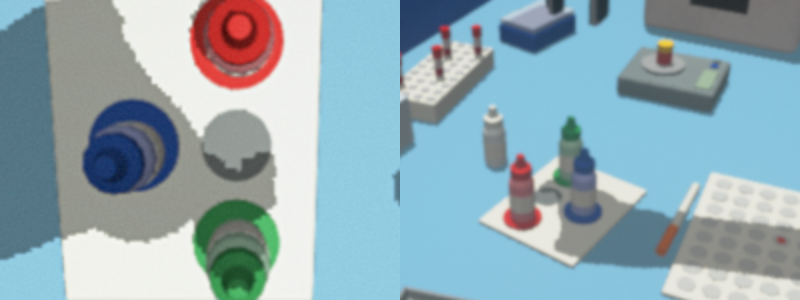

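Each bottle stands upright on the pad of its own colour and the vial stands on the pan. Now I'll check the centring.

Run:
```python
from h import *
np.set_printoptions(precision=4,suppress=True)
c=np.load("w9.npy",allow_pickle=True).item()
X=lambda x,y:(198+x/2,72+y/2)
for k,p,z in [("redcol",X(237,36),.081),("rednoz",X(239,28),.097),("redpad",X(237,42),.009),("bluecol",X(113,163),.081),("bluenoz",X(105,167),.097),("bluepad",X(134,145),.009),("greencol",X(237,270),.081),("greennoz",X(238,279),.097),("greenpad",X(237,243),.009)]:
    print(k,ray(c,p,z)[0])
```

```text
redcol [0.5529 0.0803 0.081 ]
rednoz [0.5538 0.0816 0.097 ]
redpad [0.5534 0.0835 0.009 ]
bluecol [0.4969 0.039  0.081 ]
bluenoz [0.4965 0.039  0.097 ]
bluepad [0.4956 0.0419 0.009 ]
greencol [ 0.541  -0.0117  0.081 ]
greennoz [ 0.5414 -0.0115  0.097 ]
greenpad [ 0.5406 -0.0145  0.009 ]
```

Run:
```python
from h import *
f=cv2.imread("pics/w9f.png");c=np.load("w9.npy",allow_pickle=True).item()
out=[]
for P in [(.5536,.0849),(.4960,.0422),(.5406,-.0137)]:
    u,v=proj(c,[*P,.045])[0].astype(int);x,y=u-33,v-40;print(x,y)
    g=cv2.resize(f[y:y+80,x:x+66],None,fx=4,fy=4,interpolation=cv2.INTER_CUBIC)
    # expected outlines if centred: pad rim, body top (z 61), collar top (z 81)
    for rad,z in [(.023,.009),(.015,.009),(.0125,.081)]:
        a=np.linspace(0,2*np.pi,60);q=proj(c,np.c_[P[0]+rad*np.cos(a),P[1]+rad*np.sin(a),0*a+z])
        cv2.polylines(g,[((q-[x,y]+.5)*4).astype(int)],True,(0,255,255),1)
    out.append(g)
cv2.imwrite("pics/w10.png",np.hstack(out))
```

```text
283 47
226 106
283 160
```

View pics/w10.png

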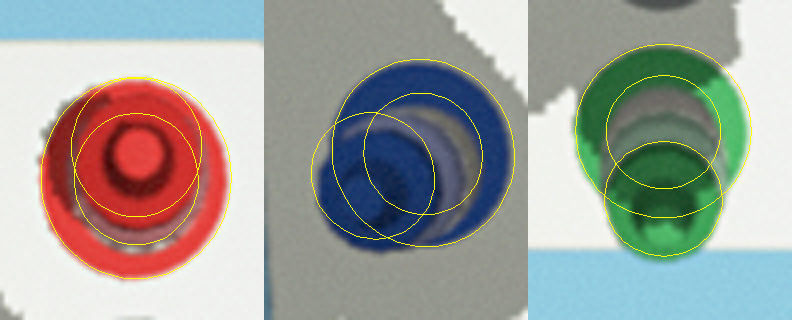

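The drawn pad outlines fit well. Red and green sit about 2 mm off centre and blue about 3 mm, all toward −y. I have time to spare, so I'll nudge the blue one.

Request:
step_arm([
  {"dx":29,"dy":-25,"dz":0,"rx":0,"ry":0,"rz":0,"gripper":0.1},
  {"dx":30,"dy":-25,"dz":10,"rx":0,"ry":0,"rz":0,"gripper":0.1},
  {"dx":0,"dy":0,"dz":30,"rx":0,"ry":0,"rz":0,"gripper":0.1},
  {"dx":0,"dy":0,"dz":0,"rx":0,"ry":0,"rz":0,"gripper":0.1},
  {"dx":0,"dy":0,"dz":0,"rx":0,"ry":0,"rz":0,"gripper":0.1},
])

```text
clock: 40.9
tcp_pos: [0.4968, 0.0412, 0.2064]
orientation: [-2.36, -2.072, -0.0]
contact_force: [0.0, -0.4, 0.2]
grip_width: 0.0469
gripper_force: 0.0
```

Run:
```python
from h import *
print(totool([.4962,.0395,.0560]))
```

```text
[ -1.8  -0.3 150.4]
```

Request:
step_arm([
  {"dx":-1,"dy":-0.3,"dz":50,"rx":0,"ry":0,"rz":0,"gripper":0.1},
  {"dx":0,"dy":0,"dz":50,"rx":0,"ry":0,"rz":0,"gripper":0.1},
  {"dx":0,"dy":0,"dz":35,"rx":0,"ry":0,"rz":0,"gripper":0.1},
  {"dx":0,"dy":0,"dz":14,"rx":0,"ry":0,"rz":0,"gripper":0.1},
  {"dx":0,"dy":0,"dz":0,"rx":0,"ry":0,"rz":0,"gripper":0.1},
  {"dx":0,"dy":0,"dz":0,"rx":0,"ry":0,"rz":0,"gripper":-1},
  {"dx":0,"dy":0,"dz":0,"rx":0,"ry":0,"rz":0,"gripper":-1},
  {"dx":0,"dy":0,"dz":0,"rx":0,"ry":0,"rz":0,"gripper":-1},
  {"dx":0,"dy":0,"dz":0,"rx":0,"ry":0,"rz":0,"gripper":-1},
  {"dx":0,"dy":0,"dz":-6,"rx":0,"ry":0,"rz":0,"gripper":-1},
  {"dx":3,"dy":0,"dz":0,"rx":0,"ry":0,"rz":0,"gripper":-1},
  {"dx":0,"dy":0,"dz":3.5,"rx":0,"ry":0,"rz":0,"gripper":-1},
  {"dx":0,"dy":0,"dz":2,"rx":0,"ry":0,"rz":0,"gripper":-1},
  {"dx":0,"dy":0,"dz":0,"rx":0,"ry":0,"rz":0,"gripper":-1},
  {"dx":0,"dy":0,"dz":0,"rx":0,"ry":0,"rz":0,"gripper":-1},
])

```text
clock: 42.78
tcp_pos: [0.4959, 0.0434, 0.0581]
orientation: [2.36, 2.073, -0.002]
contact_force: [-5.3, -0.9, 14.5]
grip_width: 0.0292
gripper_force: 26.4
```

Request:
step_arm([
  {"dx":0,"dy":0,"dz":-0.5,"rx":0,"ry":0,"rz":0,"gripper":-1},
  {"dx":0,"dy":0,"dz":0,"rx":0,"ry":0,"rz":0,"gripper":0.1},
  {"dx":0,"dy":0,"dz":0,"rx":0,"ry":0,"rz":0,"gripper":0.1},
  {"dx":0,"dy":0,"dz":0,"rx":0,"ry":0,"rz":0,"gripper":0.1},
  {"dx":0,"dy":0,"dz":-20,"rx":0,"ry":0,"rz":0,"gripper":0.1},
  {"dx":0,"dy":0,"dz":-50,"rx":0,"ry":0,"rz":0,"gripper":0.1},
  {"dx":0,"dy":0,"dz":-50,"rx":0,"ry":0,"rz":0,"gripper":0.1},
  {"dx":-10,"dy":0,"dz":-50,"rx":0,"ry":0,"rz":0,"gripper":0.1},
  {"dx":-20,"dy":20,"dz":-20,"rx":0,"ry":0,"rz":0,"gripper":0.1},
  {"dx":-20,"dy":0,"dz":0,"rx":0,"ry":0,"rz":0,"gripper":0.1},
  {"dx":0,"dy":0,"dz":0,"rx":0,"ry":0,"rz":0,"gripper":0.1},
  {"dx":0,"dy":0,"dz":0,"rx":0,"ry":0,"rz":0,"gripper":0.1},
])

```text
clock: 44.28
tcp_pos: [0.5094, -0.0081, 0.2478]
orientation: [-2.359, -2.073, 0.0]
contact_force: [0.0, -0.1, 0.0]
grip_width: 0.0474
gripper_force: 0.0
```

Run:
```python
from h import *
c,f=look("wrist")
out=[]
for P in [(.5536,.0849),(.4960,.0422),(.5406,-.0137)]:
    u,v=proj(c,[*P,.045])[0].astype(int);x,y=u-33,max(v-40,0)
    g=cv2.resize(f[y:y+80,x:x+66],None,fx=3,fy=3,interpolation=cv2.INTER_CUBIC)
    for rad,z in [(.023,.009),(.015,.009),(.0125,.081)]:
        a=np.linspace(0,2*np.pi,60);q=proj(c,np.c_[P[0]+rad*np.cos(a),P[1]+rad*np.sin(a),0*a+z])
        cv2.polylines(g,[((q-[x,y]+.5)*3).astype(int)],True,(0,255,255),1)
    out.append(g)
s=r.grab_frame("side")[180:360,250:450]
out.append(cv2.resize(s,(200,240)));cv2.imwrite("pics/w11.png",np.hstack(out));print(r.get_obs()["clock"])
```

```text
44.375
```

View pics/w11.png

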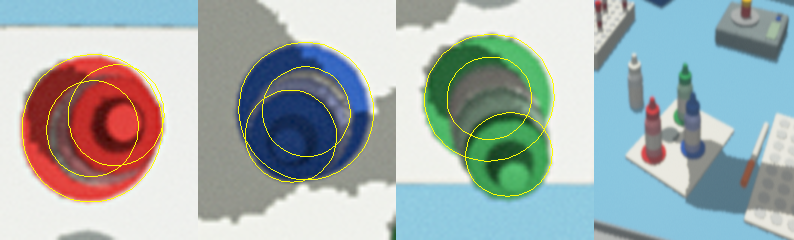

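Blue is now centred and red and green are within about 2 mm. The vial stands on the pan, the white bottle stands beyond the station, and the gripper is clear of everything.

```bash
python3 -c "
from bench import r
print(r.hand_in())"
```

```text
the job is handed in; nothing more can be done
None
```

The job is handed in at about 44 s on the robot's clock: the vial stands in the middle of the pan, the three bottles stand upright within about 2 mm of centre on the pads of their own colours, and the white-capped bottle was left where it stood.

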